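# Dump the stopper bucket into the tray

### The arm

A 6-joint arm with a two-finger parallel gripper is mounted at the origin on a cart in front of the work surface, level with it; the furniture and walls round the work are solid. World frame = base frame: x ahead of the robot, y to its left, z up, the work surface at z = 0. Lengths are in m, angles in rad, forces in N, time in s.
With the tool pointing down it reaches from about 0.325 to 0.875 m from the base axis. Payload 4.4 kg.
Tool frame: the origin (TCP) lies at the very end of the fingers, on their centre line; the grasp point (between the pads) lies 19 mm behind it; z points along the fingers, y is the line along which they close (so a half turn about z gives the same grasp; the last joint's range is limited). The gripper opens to 85 mm and grips with 20 to 120 N. Pads are 22 mm wide; open, the fingers measure 114 mm over their backs; the gripper's body (76 mm by 85 mm) begins 54 mm behind the grasp point. The pads swing forward as they close: fully open they stand 13 mm farther back than shut.
Start: joints at [1.165, 0.207, 1.542, -0, 1.393, -0.15], TCP at [0.145, 0.556, 0.231] pointing down, gripper open.
Joint ranges: [-2.73, 2.73], [-0.86, 2.22], [0.23, 2.46], [-1.11, 4.25], [0.08, 2.63], [-2.82, 2.82]. Speed limits (rad/s): [2.79, 2.79, 3.14, 3.14, 3.14, 3.14].

### API

Orientations are given as a unit quaternion [x, y, z, w].
In Python, from cell import * gives the robot as it stands.
- The arm moves only by the tool drive_tool, never from a script. Its argument "plan" is a list of rows, each an object of numbers: "x", "y", "z": the shift along the tool's x, y, z normalised to -1 to 1, where 1 is 10 cm; "rx", "ry", "rz": the turn, a rotation vector about the tool's x, y, z normalised to -1 to 1, where 1 is 45 degrees. A call has exactly 10 rows; each row is the pose to reach, as a shift and turn from the pose commanded when the call began, along the tool's axes at that moment; what a row does not reach only later rows make up. A row lasts 1/10 s, in which the tool goes at most 50 mm and 8.59 degrees, less where a joint would pass 70% of its speed; a pose out of reach is approached as far as the arm can. A call with a number of a shift or a turn outside -1 to 1 is refused whole. A call with a gripper value outside its range is refused whole. "fingers" is the opening, from -1 (shut) to 1 (fully open), set as the call begins (left out, the last holds). The fingers move at their own pace and stop on an object; "squeeze" is the grip in N (left out, the last holds). Time passes only in rows, so rows that repeat a pose let the fingers close, or fill a call up. It gives the time, the measured TCP pose, the force, the opening and the grip force at its end, in the units of the state.
- state(): the state, without advancing time (a new reading comes with each control period).
- read_camera(name): name is "scene" or "top"; returns a dict with "frame" (480x640x3 uint8, red, green, blue), "fx", "fy", "cx", "cy" (pixels), "dist" ([k1, k2, p1, p2, k3] as OpenCV has them; the pictures are not rectified), "extrinsics" (4x4, takes a point from camera to world coordinates). Camera axes: x right, y down, z forward; pixel columns grow to the right and rows downward; lengths in m; the calibration is good to about 2 mm. A picture is of the moment at which its call begins. There is no depth.
- finish_job(): hands the job in; it is judged then, once.
The state is a dict: "t": time; "qpos": joint angles; "qvel": joint speeds; "effort": joint torques, N m; "eef_pos": TCP position; "tool_rot": TCP orientation; "wrist_force": force on the tool from outside, world axes, zero at the start; "wrist_torque": the same for the moment, N m; "gripper_width": finger opening in m; "grip_force": force on a finger pad.
Only numpy, scipy, OpenCV 4.12 (cv2) and the standard library are available. Lean on these libraries where they do the work, as an engineer would, in place of code of your own. Each camera call takes 0.05 s, during which the arm holds its last target. There are 200 camera calls.

### The job

The used rubber stoppers are to go off for washing. Put the large stopper from the bench into the tipping bucket with the two small ones, and stand the steel tray on the bench under the bucket's pouring lip with its handle pointing away from the stand. With both in place, push the bucket's bar over past the spring latch until all three stoppers have dropped into the tray, then let the bucket swing back upright into its latch; leave the tray where it caught them and do not shove or tip the crucible, beaker and dropper bottle that stand about.

Things in the scene. Friction and masses are not known exactly. Their poses are not given: they have to be found in the camera images.
- station: Fixed aluminium stand of the tipping bucket. Origin: on the bench straight below the pivot; +x = side to which the bucket pours. Pivot axis along y, 130 mm up. Base plate 115 x 130 x 8 mm, x -170 to -55 mm; two slanting arms, outer faces at y +-53 mm, rise from it to the pivot; bench free at x > -40 mm. Latch (spring plunger on a post): y = 0, x about -80 to -110 mm, up to 95 mm high.
- bucket (a joint): Tilt of the steel bucket, rad: 0 upright and latched, grows as it pours to the stand's +x, stop at 1.8. A spring returns it (0.2 N m at 0, 0.5 at 1.8). The latch lets go within the first 0.15 rad: about 6 to 10 N level push at the bar, after it 2 to 7 N. All stoppers are out at 1.65 or more, held 0.5 s. Let go of, it swings back in under 1 s and latches by itself.
- push_bar (a point): Middle of the bucket's rear push bar: round, 10 mm thick, 80 mm long, along the stand's y. Upright: stand x -100 mm, 200 mm high. Moves on a 122 mm circle about the pivot, up, then over to +x; at tilt 1.75 stand x +87 mm, height 216 mm. Nothing behind it above 95 mm. Push from behind with closed fingers, tips 20 mm below its middle: level for 15 to 20 mm to break the latch, then round the circle.
- bucket_floor (a point): Middle of the bucket's flat inner floor; frame turns with the bucket (x to the lip, z up). Upright: stand x -35 mm, 100 mm high. The floor is 75 mm (x) by 70 mm (y) inside; from its front edge, under the pivot, a 60 mm ramp rises at 35 degrees to the lip. Side and rear walls 3 mm thick, rims 160 mm above the bench.
- lip (a point): Middle of the pouring lip at the end of the ramp; upright, 48 mm in front of the pivot and 133 mm above the bench. When tipped, it swings down to about 80 mm above the bench.
- drop_spot (a point): Point on the bench 50 mm in front of the pivot (stand x = 50 mm): the stoppers fall round about here; centre the tray on it. The lip overhangs it, so slide the tray in along the bench from the front.
- tray: Open steel tray, 125 (its x) x 110 (its y) x 36 mm high, 3 mm walls, about 160 g. Origin: centre of the underside. At its +x end an upright tongue handle: a bar 14 mm thick (y), from x = 61 to 98 mm, from z = 16 to 50 mm.
- tray_handle (a point): Middle of the free part of the tray's tongue handle, 84 mm from the tray's centre, 40 mm above its underside (10 mm below the handle's top): grip it here from above, fingers closing along the tray's y (14 mm).
- stopper: The large tapered black rubber stopper standing on the bench, 40 mm diameter at the top, about 32 mm at the foot, 24 mm high, about 30 g. Origin: centre of the underside (small end).
- small_stopper_a: Small rubber stopper lying in the bucket, 30 mm diameter, 18 mm high, 30 g. Origin: centre of its underside.
- small_stopper_b: Second small rubber stopper in the bucket, 30 mm diameter, 18 mm high, 30 g. Origin: centre of its underside.
- crucible: Porcelain crucible, 41 mm diameter, 34 mm high, bystander. Origin: centre of the underside.
- beaker: Small empty glass beaker, 46 mm diameter, 56 mm high, bystander. Origin: centre of the underside.
- dropper: Slender dropper bottle with a dark rubber bulb on top, 35 mm diameter, 104 mm high, bystander, easily tipped. Origin: centre of the underside.

How it is judged:
By the outcome, as a careful person would: the job done as asked, in the order asked, and still so for the second after the job is handed in, with the robot touching nothing.
It also fails if it takes over 67 s, if anything falls off the work surface, if the arm or the gripper's body presses on something with over 40 N, if the wrist force passes 120 N, or if a joint passes its speed limit or range.

## Working session

There is one attempt and no reset: what is moved stays moved. The work goes in short steps, Python scripts to look and compute and a tool call to move; the robot and the scene stay as the last step left them, time stands still between calls to the robot, and variables do not carry over. Pictures are saved under pics/ and viewed, at most 10 in all, crops included, and the job is handed in when it is done.

Besides the shell and the picture viewer there is one more tool, called after ">>>" as name(argument=value, ...) on one line, values as JSON. drive_tool: Moves the arm, as the interface text tells. Its arguments: {"type":"object","properties":{"plan":{"type":"array"},"fingers":{"type":"number"},"squeeze":{"type":"number"}},"required":["plan"]}

```bash
mkdir -p pics
cat > h.py <<'E'
from cell import *
import cv2, numpy as np
from scipy.spatial.transform import Rotation as R
def K(c): return np.array([[c['fx'],0,c['cx']],[0,c['fy'],c['cy']],[0,0,1.]])
def ray(c,uv):
    p=cv2.undistortPoints(np.array([[uv]],float),K(c),np.array(c['dist'],float))[0,0]
    T=np.array(c['extrinsics']); d=T[:3,:3]@np.array([p[0],p[1],1]); return T[:3,3],d/np.linalg.norm(d)
def onz(c,uv,z):
    o,d=ray(c,uv); return o+d*(z-o[2])/d[2]
def tri(c1,u1,c2,u2):
    o1,d1=ray(c1,u1);o2,d2=ray(c2,u2)
    s=np.linalg.lstsq(np.c_[d1,-d2],o2-o1,rcond=None)[0]
    a,b=o1+s[0]*d1,o2+s[1]*d2; return (a+b)/2,np.linalg.norm(a-b)
def proj(c,P):
    T=np.linalg.inv(np.array(c['extrinsics'])); r=cv2.Rodrigues(T[:3,:3])[0]
    return cv2.projectPoints(np.array(P,float).reshape(-1,1,3),r,T[:3,3],K(c),np.array(c['dist'],float))[0][:,0]
def save(c,n): cv2.imwrite('pics/'+n,c['frame'][:,:,::-1])
E
python3 - <<'E'
from h import *
import pickle
for n in('scene','top'):
    c=read_camera(n); save(c,n+'0.png'); pickle.dump(c,open(n+'0.pkl','wb')); print(n,np.round(c['extrinsics'],3).tolist(),c['fx'],c['dist'])
s=state(); print(s['t'],s['eef_pos'],s['tool_rot'],s['gripper_width'],s['wrist_force'])
E
```

```text
scene [[-0.914, -0.301, 0.273, 0.203], [-0.406, 0.684, -0.606, 0.687], [-0.005, -0.665, -0.747, 0.958], [0.0, 0.0, 0.0, 1.0]] 587.6039307371195 [-0.15684735  0.          0.          0.          0.        ]
top [[0.004, -0.999, 0.05, 0.474], [-1.0, -0.004, 0.006, 0.02], [-0.006, -0.05, -0.999, 1.067], [0.0, 0.0, 0.0, 1.0]] 451.3264035233253 [-0.08982479  0.          0.          0.          0.        ]
0.1 [0.14521411 0.55564456 0.23024248] [ 1.27560269e-01  9.91830285e-01 -9.89694625e-04 -2.88453802e-04] 0.08552598358018788 [ 0.17201133 -0.8373185  -0.72276299]
```

View pics/scene0.png

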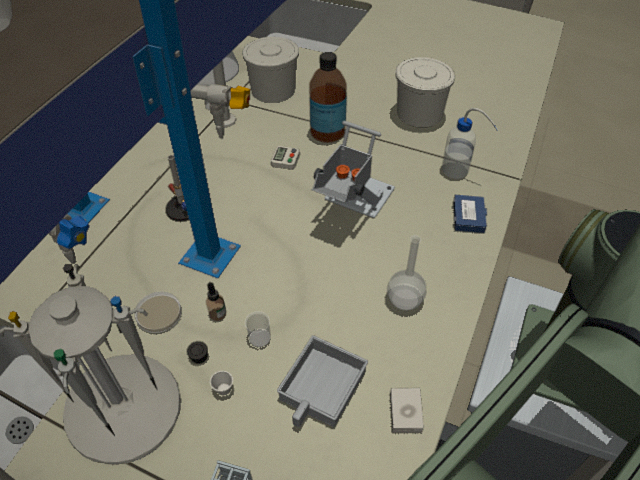

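View pics/top0.png

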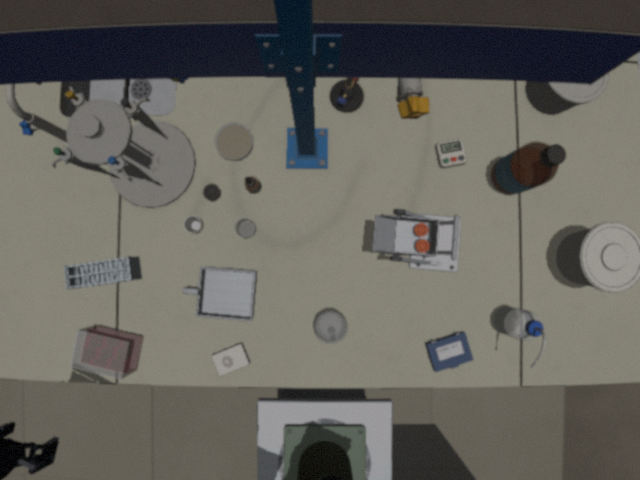

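The scene view has the stopper at (198,352), crucible (222,382), beaker (258,330), dropper (215,300), tray (323,380) with its handle at (300,415), and the bucket at about (345,180). The top view has the stopper at (212,191), crucible (195,225), beaker (246,228), dropper (253,185), tray (228,293) with its handle at (190,291), and the bucket at about (420,235) with its lip to the left (world +y). Next I'll enlarge these areas.

Run:
```python
from h import *
import pickle
S,T=[pickle.load(open(n+'0.pkl','rb')) for n in('scene','top')]
def crop(c,u,v,w,h,k): return cv2.convertScaleAbs(cv2.resize(c['frame'][v:v+h,u:u+w,::-1],None,fx=k,fy=k,interpolation=cv2.INTER_CUBIC),alpha=1.3)
# bucket: scene (300,110) 100x120 x4 ; top (355,195) 110x85... 
a=crop(S,300,115,100,120,4); b=crop(T,360,195,100,120,4)
cv2.imwrite('pics/bucket.png',np.hstack([a,b]))
a=crop(S,180,270,200,170,2); b=crop(T,170,165,200,170,2)
a=crop(S,180,275,200,160,3)[:, :]; 
cv2.imwrite('pics/tray.png',np.hstack([crop(S,180,275,190,160,2.1*1),crop(T,175,165,190,160,2.1)]))
# dark stopper masks
for n,c,(u,v,w,h) in(('S',S,(180,335,40,40)),('T',T,(198,178,32,30))):
    g=cv2.cvtColor(c['frame'],cv2.COLOR_RGB2GRAY)[v:v+h,u:u+w]
    m=(g<60).astype(np.uint8); k,l,st,ce=cv2.connectedComponentsWithStats(m)
    i=1+np.argmax(st[1:,4]); print(n,g.min(),np.median(g),st[i]+[u,v,0,0,0],ce[i]+[u,v])
```

```text
S 0 151.0 [187 342  21  22 364] [197.51098901 352.4532967 ]
T 40 125.0 [204 185  16  15 178] [211.61797753 192.13483146]
```

View pics/bucket.png

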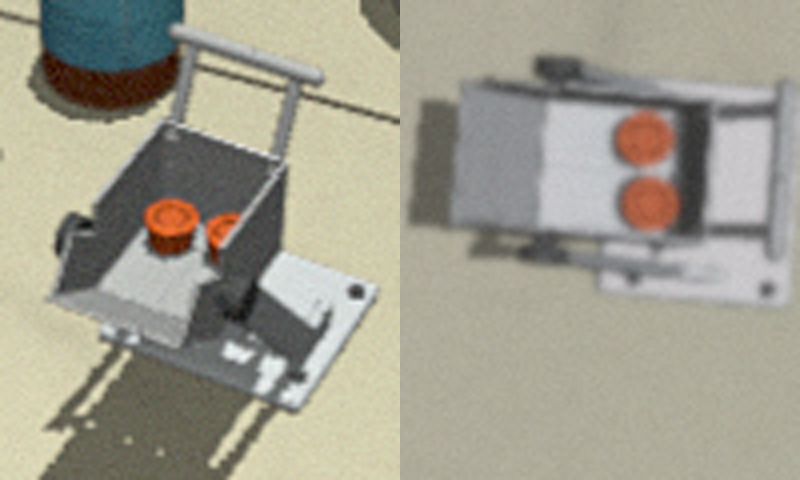

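View pics/tray.png

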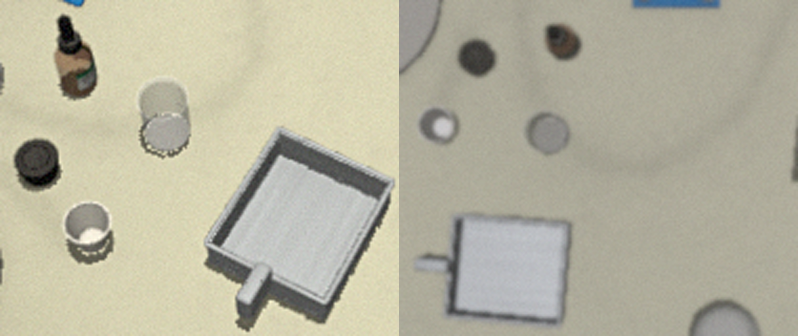

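In the bucket crops, the scene view has the bar ends at crop (175,32) and (320,77) and the lip corners at (52,298) and (188,347). The top view has the bar at x≈786 from y 82 to 256, and the lip at x≈455. In the tray crops, the rim corners are clear in both views and the handle points left in the top view. I'll triangulate these points.

Run:
```python
from h import *
import pickle
S,T=[pickle.load(open(n+'0.pkl','rb')) for n in('scene','top')]
f=lambda p,k,o:(np.array(p)+.5)/k-.5+np.array(o)
bs=lambda x,y:f((x,y),4,(300,115)); bt=lambda x,y:f((x-400,y),4,(360,195))
ts=lambda x,y:f((x,y),2.1,(180,275)); tt=lambda x,y:f((x-399,y),2.1,(175,165))
P={}
for n,a,b in[('barL',bs(175,32),bt(787,82)),('barR',bs(320,77),bt(779,256)),
 ('lipL',bs(52,298),bt(458,90)),('lipR',bs(188,347),bt(452,222)),
 ('plateFR',bs(296,410),bt(600,292)),('plateRR',bs(380,287),bt(790,303)),
 ('redA',bs(172,215),bt(645,137)),
 ('tA',ts(280,130),tt(571,222)),('tB',ts(393,183),tt(565,322)),('tC',ts(325,297),tt(448,318)),('tD',ts(208,243),tt(457,215)),('htip',ts(247,290),tt(416,264)),
 ('stop',ts(38,156),tt(477,58)),('cruc',ts(88,218),tt(438,126)),('drop',ts(66,22),tt(556,33)),('beak',ts(163,95),tt(548,134))]:
    p,e=tri(S,a,T,b); P[n]=p; print(n,np.round(p,4),round(e,4))
b=(P['barL']+P['barR'])/2; l=(P['lipL']+P['lipR'])/2
print('bar',b,'lip',l,'dist',np.linalg.norm((b-l)[:2]),'ax',np.degrees(np.arctan2(*(l-b)[[1,0]])))
d=P['barL']-P['barR'];print('barlen',np.linalg.norm(d),'ax from bar',np.degrees(np.arctan2(d[1],d[0]))+90)
A,B,C,D=[P[k] for k in('tA','tB','tC','tD')]
print('tray ctr',(A+B+C+D)/4,[np.linalg.norm(x) for x in(A-B,B-C,C-D,D-A)])
x=(C+D-A-B);y=(D+A-B-C);print(np.degrees(np.arctan2(x[1],x[0])),np.degrees(np.arctan2(y[1],y[0])))
for c,uv in((S,(197.5,352.5)),(T,(211.6,192.1))): print(onz(c,uv,.024),onz(c,uv,.012))
```

```text
barL [ 0.5688 -0.2507  0.1992] 0.0017
barR [ 0.4847 -0.2452  0.2   ] 0.0029
lipL [ 0.5708 -0.0976  0.1373] 0.0028
lipR [ 0.4994 -0.0962  0.1322] 0.0041
plateFR [ 0.4663 -0.1977  0.0039] 0.005
plateRR [ 0.458  -0.3122  0.0036] 0.0008
redA [ 0.5475 -0.1992  0.1194] 0.0013
tA [0.4565 0.1587 0.0285] 0.0
tB [0.3467 0.1653 0.0229] 0.0003
tC [0.3538 0.292  0.0388] 0.0051
tD [0.4641 0.2845 0.0314] 0.0013
htip [0.4109 0.321  0.0591] 0.0002
stop [0.6397 0.2674 0.0236] 0.0028
cruc [0.5631 0.3069 0.0359] 0.0044
drop [0.6562 0.1692 0.0914] 0.0049
beak [0.5543 0.1822 0.0561] 0.007
bar [ 0.52672993 -0.24797136  0.19958592] lip [ 0.53512843 -0.09688166  0.13473277] dist 0.15132293766643554 ax 86.81842104336683
barlen 0.0842236986305307 ax from bar 86.27862154956104
tray ctr [0.40527631 0.22513429 0.03041724] [np.float64(0.11020577171732422), np.float64(0.1279305515736965), np.float64(0.11072057152988195), np.float64(0.12609174415075428)]
86.67871640783058 -3.654485410174548
[0.63752257 0.27463115 0.024     ] [0.6431059  0.26933812 0.012     ]
[0.63894183 0.26734015 0.024     ] [0.64083698 0.27019018 0.012     ]
```

Run:
```python
from h import *
import pickle
S,T=[pickle.load(open(n+'0.pkl','rb')) for n in('scene','top')]
for n,a,b in[('bluecap',(117,302),(113,160)),('greencap',(61,355),(59,152)),('knob',(64,305),(91,127))]: print(n,*tri(S,a,T,b))
for z in(0,.03,.06): print('tip',z,onz(S,(153,385),z))
print('base',onz(T,(152,165),.01),onz(T,(195,165),.01))
u=np.array([np.cos(np.radians(86.5)),np.sin(np.radians(86.5))]);O=np.array([.5325,-.1465]);v=np.array([-u[1],u[0]])
st=lambda p:((np.array(p)[:2]-O)@u,(np.array(p)[:2]-O)@v)
for c,(us,vs,w,h) in((T,(400,215,50,45)),):
    hs=cv2.cvtColor(c['frame'],cv2.COLOR_RGB2HSV)[vs:vs+h,us:us+w]
    m=((hs[...,0]<15)&(hs[...,1]>130)).astype(np.uint8);k,l,s_,ce=cv2.connectedComponentsWithStats(m)
    for i in range(1,k):
        if s_[i,4]>30:
            p=onz(c,ce[i]+[us,vs],.118);print('red',p,st(p))
for n,p in dict(start=(.1452,.5556),stopper=(.6392,.268),handle=np.array([.4053,.2251])+.084*u,traytgt=O+.05*u,handletgt=O+.134*u,stop_tgt=O-.012*u).items(): print(n,np.round(p,4),np.round(st(p),4))
```

```text
bluecap [0.65213253 0.37714809 0.30505483] 0.0005334023219794762
greencap [0.66926318 0.47949159 0.30455222] 0.0027593427614116635
knob [0.71096515 0.41717156 0.31353283] 0.0035996303946989024
tip 0 [0.68771352 0.35797195 0.        ]
tip 0.03 [0.67253354 0.36826413 0.03      ]
tip 0.06 [0.65735357 0.37855631 0.06      ]
base [0.70736613 0.41743218 0.01      ] [0.70660868 0.31220026 0.01      ]
red [ 0.54592501 -0.19900597  0.118     ] (np.float64(-0.05158846071206894), np.float64(-0.016605378656645006))
red [ 0.51184282 -0.20214684  0.118     ] (np.float64(-0.056804134451783415), np.float64(0.017221493467609816))
start [0.1452 0.5556] [0.6771 0.4294]
stopper [0.6392 0.268 ] [ 0.4202 -0.0812]
handle [0.4104 0.3089] [0.4471 0.1496]
traytgt [ 0.5356 -0.0966] [0.05 0.  ]
handletgt [ 0.5407 -0.0127] [0.134 0.   ]
stop_tgt [ 0.5318 -0.1585] [-0.012  0.   ]
```

>>> drive_tool(plan=[{"x":-0.04,"y":-0.03,"rz":-0.012},{"x":-0.12,"y":-0.09,"rz":-0.037},{"x":-0.2,"y":-0.15,"rz":-0.062},{"x":-0.3,"y":-0.22,"rz":-0.09},{"x":-0.4,"y":-0.3,"rz":-0.12},{"x":-0.5,"y":-0.38,"rz":-0.155},{"x":-0.6,"y":-0.45,"rz":-0.19},{"x":-0.7,"y":-0.52,"rz":-0.22},{"x":-0.76,"y":-0.57,"rz":-0.24},{"x":-0.8,"y":-0.6,"rz":-0.248}], fingers=0.4, squeeze=40)

```text
validation failed for argument at $.pl...
```

>>> drive_tool(plan=[{"x":-0.04,"y":-0.03,"z":0,"rx":0,"ry":0,"rz":-0.012},{"x":-0.12,"y":-0.09,"z":0,"rx":0,"ry":0,"rz":-0.037},{"x":-0.2,"y":-0.15,"z":0,"rx":0,"ry":0,"rz":-0.062},{"x":-0.3,"y":-0.22,"z":0,"rx":0,"ry":0,"rz":-0.09},{"x":-0.4,"y":-0.3,"z":0,"rx":0,"ry":0,"rz":-0.12},{"x":-0.5,"y":-0.38,"z":0,"rx":0,"ry":0,"rz":-0.155},{"x":-0.6,"y":-0.45,"z":0,"rx":0,"ry":0,"rz":-0.19},{"x":-0.7,"y":-0.52,"z":0,"rx":0,"ry":0,"rz":-0.22},{"x":-0.76,"y":-0.57,"z":0,"rx":0,"ry":0,"rz":-0.24},{"x":-0.8,"y":-0.6,"z":0,"rx":0,"ry":0,"rz":-0.248}], fingers=0.4, squeeze=40)

```text
t: 1.1
eef_pos: [0.208, 0.4773, 0.2311]
tool_rot: [0.031, 1.0, -0.0, -0.0]
wrist_force: [-0.4, -0.2, -0.1]
gripper_width: 0.0596
grip_force: 0.0
```

>>> drive_tool(plan=[{"x":-0.1,"y":-0.08,"z":0,"rx":0,"ry":0,"rz":0},{"x":-0.2,"y":-0.16,"z":0,"rx":0,"ry":0,"rz":0},{"x":-0.3,"y":-0.24,"z":0,"rx":0,"ry":0,"rz":0},{"x":-0.4,"y":-0.32,"z":0,"rx":0,"ry":0,"rz":0},{"x":-0.5,"y":-0.4,"z":0,"rx":0,"ry":0,"rz":0},{"x":-0.6,"y":-0.48,"z":0,"rx":0,"ry":0,"rz":0},{"x":-0.7,"y":-0.56,"z":0,"rx":0,"ry":0,"rz":0},{"x":-0.8,"y":-0.64,"z":0,"rx":0,"ry":0,"rz":0},{"x":-0.9,"y":-0.72,"z":0,"rx":0,"ry":0,"rz":0},{"x":-1,"y":-0.8,"z":0,"rx":0,"ry":0,"rz":0}])

```text
t: 2.1
eef_pos: [0.3034, 0.3913, 0.2313]
tool_rot: [0.031, 1.0, -0.0, 0.0]
wrist_force: [0.1, 0.8, -0.3]
gripper_width: 0.0596
grip_force: 0.0
```

>>> drive_tool(plan=[{"x":-0.1,"y":-0.1,"z":0,"rx":0,"ry":0,"rz":0},{"x":-0.2,"y":-0.2,"z":0,"rx":0,"ry":0,"rz":0},{"x":-0.3,"y":-0.3,"z":0,"rx":0,"ry":0,"rz":0},{"x":-0.4,"y":-0.4,"z":0,"rx":0,"ry":0,"rz":0},{"x":-0.5,"y":-0.5,"z":0,"rx":0,"ry":0,"rz":0},{"x":-0.6,"y":-0.6,"z":0,"rx":0,"ry":0,"rz":0},{"x":-0.7,"y":-0.7,"z":0,"rx":0,"ry":0,"rz":0},{"x":-0.8,"y":-0.8,"z":0,"rx":0,"ry":0,"rz":0},{"x":-0.9,"y":-0.9,"z":0,"rx":0,"ry":0,"rz":0},{"x":-1,"y":-1,"z":0,"rx":0,"ry":0,"rz":0}])

```text
t: 3.1
eef_pos: [0.3971, 0.2853, 0.2313]
tool_rot: [0.031, 1.0, 0.0, 0.0]
wrist_force: [-0.1, -0.8, 0.8]
gripper_width: 0.0598
grip_force: 0.0
```

>>> drive_tool(plan=[{"x":-0.1,"y":0,"z":0,"rx":0,"ry":0,"rz":0},{"x":-0.2,"y":0,"z":0,"rx":0,"ry":0,"rz":0},{"x":-0.3,"y":0,"z":0,"rx":0,"ry":0,"rz":0},{"x":-0.4,"y":0,"z":0.05,"rx":0,"ry":0,"rz":0},{"x":-0.5,"y":0,"z":0.1,"rx":0,"ry":0,"rz":0},{"x":-0.6,"y":0,"z":0.15,"rx":0,"ry":0,"rz":0},{"x":-0.7,"y":0,"z":0.2,"rx":0,"ry":0,"rz":0},{"x":-0.8,"y":0,"z":0.25,"rx":0,"ry":0,"rz":0},{"x":-0.9,"y":0,"z":0.3,"rx":0,"ry":0,"rz":0},{"x":-1,"y":0,"z":0.35,"rx":0,"ry":0,"rz":0}])

```text
t: 4.1
eef_pos: [0.497, 0.28, 0.1958]
tool_rot: [0.031, 1.0, -0.0, -0.0]
wrist_force: [-0.1, -0.1, 0.1]
gripper_width: 0.0596
grip_force: 0.0
```

>>> drive_tool(plan=[{"x":-0.1,"y":0,"z":0.05,"rx":0,"ry":0,"rz":0},{"x":-0.2,"y":0,"z":0.1,"rx":0,"ry":0,"rz":0},{"x":-0.3,"y":0,"z":0.15,"rx":0,"ry":0,"rz":0},{"x":-0.4,"y":0,"z":0.2,"rx":0,"ry":0,"rz":0},{"x":-0.5,"y":0,"z":0.25,"rx":0,"ry":0,"rz":0},{"x":-0.6,"y":0,"z":0.35,"rx":0,"ry":0,"rz":0},{"x":-0.7,"y":0,"z":0.45,"rx":0,"ry":0,"rz":0},{"x":-0.8,"y":0,"z":0.55,"rx":0,"ry":0,"rz":0},{"x":-0.9,"y":0,"z":0.6,"rx":0,"ry":0,"rz":0},{"x":-1,"y":0,"z":0.65,"rx":0,"ry":0,"rz":0}])

```text
t: 5.1
eef_pos: [0.5966, 0.2738, 0.1303]
tool_rot: [0.031, 1.0, -0.0, -0.0]
wrist_force: [0.9, -0.2, -0.2]
gripper_width: 0.0601
grip_force: 0.0
```

>>> drive_tool(plan=[{"x":-0.1,"y":-0.01,"z":0,"rx":0,"ry":0,"rz":0},{"x":-0.2,"y":-0.02,"z":0,"rx":0,"ry":0,"rz":0},{"x":-0.3,"y":-0.03,"z":0.05,"rx":0,"ry":0,"rz":0},{"x":-0.38,"y":-0.03,"z":0.15,"rx":0,"ry":0,"rz":0},{"x":-0.44,"y":-0.03,"z":0.25,"rx":0,"ry":0,"rz":0},{"x":-0.44,"y":-0.03,"z":0.4,"rx":0,"ry":0,"rz":0},{"x":-0.44,"y":-0.03,"z":0.55,"rx":0,"ry":0,"rz":0},{"x":-0.44,"y":-0.03,"z":0.7,"rx":0,"ry":0,"rz":0},{"x":-0.44,"y":-0.03,"z":0.8,"rx":0,"ry":0,"rz":0},{"x":-0.44,"y":-0.03,"z":0.85,"rx":0,"ry":0,"rz":0}])

```text
t: 6.1
eef_pos: [0.6382, 0.268, 0.044]
tool_rot: [0.03, 1.0, -0.0, -0.002]
wrist_force: [0.4, 0.4, -0.0]
gripper_width: 0.0595
grip_force: 0.0
```

>>> drive_tool(plan=[{"x":0,"y":0,"z":0.08,"rx":0,"ry":0,"rz":0},{"x":0,"y":0,"z":0.16,"rx":0,"ry":0,"rz":0},{"x":0,"y":0,"z":0.24,"rx":0,"ry":0,"rz":0},{"x":0,"y":0,"z":0.3,"rx":0,"ry":0,"rz":0},{"x":0,"y":0,"z":0.34,"rx":0,"ry":0,"rz":0},{"x":0,"y":0,"z":0.37,"rx":0,"ry":0,"rz":0},{"x":0,"y":0,"z":0.38,"rx":0,"ry":0,"rz":0},{"x":0,"y":0,"z":0.38,"rx":0,"ry":0,"rz":0},{"x":0,"y":0,"z":0.38,"rx":0,"ry":0,"rz":0},{"x":0,"y":0,"z":0.38,"rx":0,"ry":0,"rz":0}])

```text
t: 7.1
eef_pos: [0.64, 0.2684, 0.0087]
tool_rot: [0.03, 1.0, 0.0, 0.0]
wrist_force: [0.2, -0.4, 0.3]
gripper_width: 0.0599
grip_force: 0.0
```

>>> drive_tool(plan=[{"x":0,"y":0,"z":0,"rx":0,"ry":0,"rz":0},{"x":0,"y":0,"z":0,"rx":0,"ry":0,"rz":0},{"x":0,"y":0,"z":0,"rx":0,"ry":0,"rz":0},{"x":0,"y":0,"z":0,"rx":0,"ry":0,"rz":0},{"x":0,"y":0,"z":0,"rx":0,"ry":0,"rz":0},{"x":0,"y":0,"z":0,"rx":0,"ry":0,"rz":0},{"x":0,"y":0,"z":0,"rx":0,"ry":0,"rz":0},{"x":0,"y":0,"z":0,"rx":0,"ry":0,"rz":0},{"x":0,"y":0,"z":-0.05,"rx":0,"ry":0,"rz":0},{"x":0,"y":0,"z":-0.1,"rx":0,"ry":0,"rz":0}], fingers=-1, squeeze=40)

```text
t: 8.1
eef_pos: [0.6383, 0.2679, 0.0171]
tool_rot: [0.03, 1.0, -0.0, -0.002]
wrist_force: [-0.1, 0.4, -0.4]
gripper_width: 0.0364
grip_force: 40.0
```

>>> drive_tool(plan=[{"x":0,"y":0,"z":-0.1,"rx":0,"ry":0,"rz":0},{"x":0,"y":0,"z":-0.2,"rx":0,"ry":0,"rz":0},{"x":0,"y":0,"z":-0.3,"rx":0,"ry":0,"rz":0},{"x":0,"y":0,"z":-0.4,"rx":0,"ry":0,"rz":0},{"x":0,"y":0,"z":-0.5,"rx":0,"ry":0,"rz":0},{"x":0,"y":0,"z":-0.6,"rx":0,"ry":0,"rz":0},{"x":0.03,"y":0,"z":-0.7,"rx":0,"ry":0,"rz":0},{"x":0.08,"y":0,"z":-0.8,"rx":0,"ry":0,"rz":0},{"x":0.14,"y":0,"z":-0.9,"rx":0,"ry":0,"rz":0},{"x":0.2,"y":0,"z":-1,"rx":0,"ry":0,"rz":0}])

```text
t: 9.1
eef_pos: [0.619, 0.2695, 0.119]
tool_rot: [0.03, 1.0, -0.0, -0.0]
wrist_force: [-0.2, -0.0, -0.6]
gripper_width: 0.0366
grip_force: 40.0
```

>>> drive_tool(plan=[{"x":0.1,"y":0,"z":-0.1,"rx":0,"ry":0,"rz":0},{"x":0.2,"y":0,"z":-0.2,"rx":0,"ry":0,"rz":0},{"x":0.3,"y":0,"z":-0.3,"rx":0,"ry":0,"rz":0},{"x":0.4,"y":0,"z":-0.4,"rx":0,"ry":0,"rz":0},{"x":0.5,"y":-0.02,"z":-0.5,"rx":0,"ry":0,"rz":0},{"x":0.6,"y":-0.1,"z":-0.6,"rx":0,"ry":0,"rz":0},{"x":0.7,"y":-0.2,"z":-0.65,"rx":0,"ry":0,"rz":0},{"x":0.8,"y":-0.3,"z":-0.65,"rx":0,"ry":0,"rz":0},{"x":0.9,"y":-0.4,"z":-0.65,"rx":0,"ry":0,"rz":0},{"x":1,"y":-0.5,"z":-0.65,"rx":0,"ry":0,"rz":0}])

```text
t: 10.1
eef_pos: [0.516, 0.2253, 0.1838]
tool_rot: [0.03, 1.0, 0.0, 0.0]
wrist_force: [0.7, -1.0, -0.4]
gripper_width: 0.0366
grip_force: 40.0
```

>>> drive_tool(plan=[{"x":0,"y":-0.1,"z":0,"rx":0,"ry":0,"rz":0},{"x":0,"y":-0.2,"z":0,"rx":0,"ry":0,"rz":0},{"x":0,"y":-0.3,"z":0,"rx":0,"ry":0,"rz":0},{"x":0,"y":-0.4,"z":0,"rx":0,"ry":0,"rz":0},{"x":0,"y":-0.5,"z":0,"rx":0,"ry":0,"rz":0},{"x":0,"y":-0.6,"z":0,"rx":0,"ry":0,"rz":0},{"x":0,"y":-0.7,"z":0,"rx":0,"ry":0,"rz":0},{"x":0,"y":-0.8,"z":0,"rx":0,"ry":0,"rz":0},{"x":0,"y":-0.9,"z":0,"rx":0,"ry":0,"rz":0},{"x":0,"y":-1,"z":0,"rx":0,"ry":0,"rz":0}])

```text
t: 11.1
eef_pos: [0.5108, 0.125, 0.1833]
tool_rot: [0.031, 1.0, 0.0, 0.0]
wrist_force: [0.1, -0.1, -1.0]
gripper_width: 0.0366
grip_force: 40.0
```

>>> drive_tool(plan=[{"x":0,"y":-0.1,"z":0,"rx":0,"ry":0,"rz":0},{"x":0,"y":-0.2,"z":0,"rx":0,"ry":0,"rz":0},{"x":0,"y":-0.3,"z":0,"rx":0,"ry":0,"rz":0},{"x":0,"y":-0.4,"z":0,"rx":0,"ry":0,"rz":0},{"x":0,"y":-0.5,"z":0,"rx":0,"ry":0,"rz":0},{"x":0,"y":-0.6,"z":0,"rx":0,"ry":0,"rz":0},{"x":0,"y":-0.7,"z":0,"rx":0,"ry":0,"rz":0},{"x":0,"y":-0.8,"z":0,"rx":0,"ry":0,"rz":0},{"x":0,"y":-0.9,"z":0,"rx":0,"ry":0,"rz":0},{"x":0,"y":-1,"z":0,"rx":0,"ry":0,"rz":0}])

```text
t: 12.1
eef_pos: [0.5047, 0.0252, 0.1833]
tool_rot: [0.03, 1.0, -0.0, 0.0]
wrist_force: [0.3, 1.3, -0.1]
gripper_width: 0.0364
grip_force: 40.0
```

>>> drive_tool(plan=[{"x":0,"y":-0.1,"z":0,"rx":0,"ry":0,"rz":0},{"x":0,"y":-0.2,"z":0,"rx":0,"ry":0,"rz":0},{"x":0,"y":-0.3,"z":0,"rx":0,"ry":0,"rz":0},{"x":0,"y":-0.4,"z":0,"rx":0,"ry":0,"rz":0},{"x":0,"y":-0.5,"z":0,"rx":0,"ry":0,"rz":0},{"x":0,"y":-0.6,"z":0,"rx":0,"ry":0,"rz":0},{"x":0,"y":-0.7,"z":0,"rx":0,"ry":0,"rz":0},{"x":0,"y":-0.8,"z":0,"rx":0,"ry":0,"rz":0},{"x":0,"y":-0.9,"z":0,"rx":0,"ry":0,"rz":0},{"x":0,"y":-1,"z":0,"rx":0,"ry":0,"rz":0}])

```text
t: 13.1
eef_pos: [0.4986, -0.0746, 0.1833]
tool_rot: [0.031, 1.0, -0.0, 0.0]
wrist_force: [0.2, 0.8, -0.3]
gripper_width: 0.0366
grip_force: 40.0
```

>>> drive_tool(plan=[{"x":-0.05,"y":-0.1,"z":0,"rx":0,"ry":0,"rz":0},{"x":-0.1,"y":-0.2,"z":0,"rx":0,"ry":0,"rz":0},{"x":-0.15,"y":-0.3,"z":0,"rx":0,"ry":0,"rz":0},{"x":-0.2,"y":-0.4,"z":0,"rx":0,"ry":0,"rz":0},{"x":-0.25,"y":-0.5,"z":0,"rx":0,"ry":0,"rz":0},{"x":-0.3,"y":-0.6,"z":0,"rx":0,"ry":0,"rz":0},{"x":-0.34,"y":-0.68,"z":0,"rx":0,"ry":0,"rz":0},{"x":-0.37,"y":-0.75,"z":0,"rx":0,"ry":0,"rz":0},{"x":-0.38,"y":-0.79,"z":0,"rx":0,"ry":0,"rz":0},{"x":-0.38,"y":-0.8,"z":0,"rx":0,"ry":0,"rz":0}])

```text
t: 14.1
eef_pos: [0.5317, -0.1563, 0.1832]
tool_rot: [0.031, 1.0, 0.0, -0.0]
wrist_force: [-0.9, 0.0, -0.5]
gripper_width: 0.0363
grip_force: 40.0
```

>>> drive_tool(plan=[{"x":0,"y":-0.01,"z":0.05,"rx":0,"ry":0,"rz":0},{"x":0,"y":-0.02,"z":0.12,"rx":0,"ry":0,"rz":0},{"x":0,"y":-0.02,"z":0.2,"rx":0,"ry":0,"rz":0},{"x":0,"y":-0.02,"z":0.28,"rx":0,"ry":0,"rz":0},{"x":0,"y":-0.02,"z":0.36,"rx":0,"ry":0,"rz":0},{"x":0,"y":-0.02,"z":0.43,"rx":0,"ry":0,"rz":0},{"x":0,"y":-0.02,"z":0.48,"rx":0,"ry":0,"rz":0},{"x":0,"y":-0.02,"z":0.51,"rx":0,"ry":0,"rz":0},{"x":0,"y":-0.02,"z":0.51,"rx":0,"ry":0,"rz":0},{"x":0,"y":-0.02,"z":0.51,"rx":0,"ry":0,"rz":0}])

```text
t: 15.1
eef_pos: [0.5317, -0.158, 0.1325]
tool_rot: [0.03, 1.0, -0.0, 0.0]
wrist_force: [0.9, 0.3, 0.9]
gripper_width: 0.0366
grip_force: 40.0
```

>>> drive_tool(plan=[{"x":0,"y":0,"z":0,"rx":0,"ry":0,"rz":0},{"x":0,"y":0,"z":0,"rx":0,"ry":0,"rz":0},{"x":0,"y":0,"z":0,"rx":0,"ry":0,"rz":0},{"x":0,"y":0,"z":0,"rx":0,"ry":0,"rz":0},{"x":0,"y":0,"z":-0.08,"rx":0,"ry":0,"rz":0},{"x":0,"y":0,"z":-0.18,"rx":0,"ry":0,"rz":0},{"x":0,"y":0,"z":-0.3,"rx":0,"ry":0,"rz":0},{"x":0,"y":0,"z":-0.42,"rx":0,"ry":0,"rz":0},{"x":0,"y":0,"z":-0.54,"rx":0,"ry":0,"rz":0},{"x":0,"y":0,"z":-0.64,"rx":0,"ry":0,"rz":0}], fingers=0.25)

```text
t: 16.1
eef_pos: [0.532, -0.1582, 0.1981]
tool_rot: [0.031, 1.0, -0.0, 0.001]
wrist_force: [0.6, -0.6, 0.8]
gripper_width: 0.0532
grip_force: 0.0
```

>>> drive_tool(plan=[{"x":0.08,"y":0.08,"z":0,"rx":0,"ry":0,"rz":0},{"x":0.2,"y":0.2,"z":0,"rx":0,"ry":0,"rz":0},{"x":0.3,"y":0.3,"z":0,"rx":0,"ry":0,"rz":0},{"x":0.4,"y":0.4,"z":0,"rx":0,"ry":0,"rz":0},{"x":0.5,"y":0.5,"z":0,"rx":0,"ry":0,"rz":0},{"x":0.6,"y":0.6,"z":0,"rx":0,"ry":0,"rz":0},{"x":0.7,"y":0.7,"z":0,"rx":0,"ry":0,"rz":0},{"x":0.8,"y":0.8,"z":0,"rx":0,"ry":0,"rz":0},{"x":0.9,"y":0.9,"z":0,"rx":0,"ry":0,"rz":0},{"x":1,"y":1,"z":0,"rx":0,"ry":0,"rz":0}])

```text
t: 17.1
eef_pos: [0.4371, -0.0512, 0.1963]
tool_rot: [0.031, 1.0, -0.0, 0.0]
wrist_force: [0.2, -0.7, -0.6]
gripper_width: 0.0532
grip_force: 0.0
```

Run:
```python
from h import *
a=read_camera('scene');b=read_camera('top')
def crop(c,u,v,w,h,k): return cv2.convertScaleAbs(cv2.resize(c['frame'][v:v+h,u:u+w,::-1],None,fx=k,fy=k,interpolation=cv2.INTER_CUBIC),alpha=1.3)
cv2.imwrite('pics/b2.png',np.hstack([crop(a,300,115,100,120,4),crop(b,360,195,100,120,4)]))
```

```text
(no output)
```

View pics/b2.png

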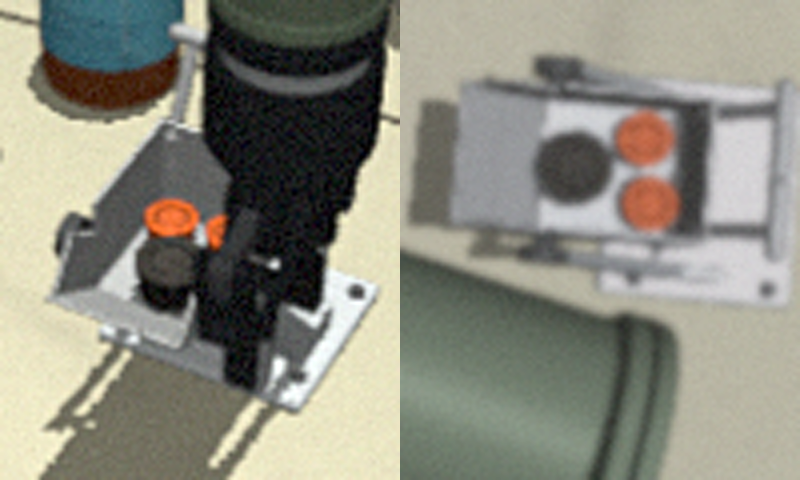

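The large stopper stands upright on the bucket floor at about crop (573,167), in front of the two orange ones. Next is the tray handle.

>>> drive_tool(plan=[{"x":0,"y":0.1,"z":0,"rx":0,"ry":0,"rz":0.08},{"x":0,"y":0.2,"z":0,"rx":0,"ry":0,"rz":0.2},{"x":0,"y":0.3,"z":0,"rx":0,"ry":0,"rz":0.3},{"x":0,"y":0.4,"z":0,"rx":0,"ry":0,"rz":0.4},{"x":0,"y":0.5,"z":0,"rx":0,"ry":0,"rz":0.5},{"x":0,"y":0.6,"z":0,"rx":0,"ry":0,"rz":0.6},{"x":0,"y":0.7,"z":0,"rx":0,"ry":0,"rz":0.7},{"x":0,"y":0.8,"z":0,"rx":0,"ry":0,"rz":0.8},{"x":0,"y":0.9,"z":0,"rx":0,"ry":0,"rz":0.9},{"x":0,"y":1,"z":0,"rx":0,"ry":0,"rz":1}])

```text
t: 18.2
eef_pos: [0.4444, 0.048, 0.1964]
tool_rot: [0.412, 0.911, -0.0, 0.0]
wrist_force: [0.3, -0.1, 0.6]
gripper_width: 0.0533
grip_force: 0.0
```

>>> drive_tool(plan=[{"x":0.1,"y":0.1,"z":0,"rx":0,"ry":0,"rz":0.1},{"x":0.2,"y":0.2,"z":0,"rx":0,"ry":0,"rz":0.2},{"x":0.3,"y":0.3,"z":0,"rx":0,"ry":0,"rz":0.3},{"x":0.4,"y":0.4,"z":0,"rx":0,"ry":0,"rz":0.4},{"x":0.5,"y":0.5,"z":0,"rx":0,"ry":0,"rz":0.5},{"x":0.6,"y":0.6,"z":0,"rx":0,"ry":0,"rz":0.6},{"x":0.7,"y":0.7,"z":0,"rx":0,"ry":0,"rz":0.7},{"x":0.8,"y":0.8,"z":0,"rx":0,"ry":0,"rz":0.8},{"x":0.9,"y":0.9,"z":0,"rx":0,"ry":0,"rz":0.92},{"x":1,"y":1,"z":0,"rx":0,"ry":0,"rz":1}])

```text
t: 19.2
eef_pos: [0.4531, 0.1894, 0.1963]
tool_rot: [0.729, 0.684, 0.0, 0.0]
wrist_force: [-0.2, 1.3, 0.7]
gripper_width: 0.0536
grip_force: 0.0
```

>>> drive_tool(plan=[{"x":0.1,"y":-0.05,"z":0.05,"rx":0,"ry":0,"rz":0},{"x":0.2,"y":-0.1,"z":0.1,"rx":0,"ry":0,"rz":0},{"x":0.3,"y":-0.15,"z":0.2,"rx":0,"ry":0,"rz":0},{"x":0.4,"y":-0.2,"z":0.3,"rx":0,"ry":0,"rz":0},{"x":0.5,"y":-0.25,"z":0.4,"rx":0,"ry":0,"rz":0},{"x":0.6,"y":-0.3,"z":0.5,"rx":0,"ry":0,"rz":0},{"x":0.7,"y":-0.35,"z":0.6,"rx":0,"ry":0,"rz":0},{"x":0.8,"y":-0.4,"z":0.7,"rx":0,"ry":0,"rz":0},{"x":0.9,"y":-0.45,"z":0.75,"rx":0,"ry":0,"rz":0},{"x":1,"y":-0.49,"z":0.8,"rx":0,"ry":0,"rz":0}])

```text
t: 20.2
eef_pos: [0.4092, 0.2926, 0.1157]
tool_rot: [0.728, 0.685, -0.0, -0.0]
wrist_force: [0.2, 0.1, 0.1]
gripper_width: 0.0538
grip_force: 0.0
```

>>> drive_tool(plan=[{"x":0.08,"y":0,"z":0.03,"rx":0,"ry":0,"rz":0},{"x":0.15,"y":0,"z":0.12,"rx":0,"ry":0,"rz":0},{"x":0.16,"y":0,"z":0.25,"rx":0,"ry":0,"rz":0},{"x":0.16,"y":0,"z":0.4,"rx":0,"ry":0,"rz":0},{"x":0.16,"y":0,"z":0.55,"rx":0,"ry":0,"rz":0},{"x":0.16,"y":0,"z":0.7,"rx":0,"ry":0,"rz":0},{"x":0.16,"y":0,"z":0.82,"rx":0,"ry":0,"rz":0},{"x":0.16,"y":0,"z":0.92,"rx":0,"ry":0,"rz":0},{"x":0.16,"y":0,"z":0.95,"rx":0,"ry":0,"rz":0},{"x":0.16,"y":0,"z":0.95,"rx":0,"ry":0,"rz":0}])

```text
t: 21.2
eef_pos: [0.4105, 0.3075, 0.0208]
tool_rot: [0.728, 0.685, -0.0, -0.0]
wrist_force: [-0.1, 0.7, 0.1]
gripper_width: 0.0534
grip_force: 0.0
```

>>> drive_tool(plan=[{"x":0,"y":0,"z":0,"rx":0,"ry":0,"rz":0},{"x":0,"y":0,"z":0,"rx":0,"ry":0,"rz":0},{"x":0,"y":0,"z":0,"rx":0,"ry":0,"rz":0},{"x":0,"y":0,"z":0,"rx":0,"ry":0,"rz":0},{"x":0,"y":0,"z":0,"rx":0,"ry":0,"rz":0},{"x":0,"y":0,"z":0,"rx":0,"ry":0,"rz":0},{"x":0,"y":0,"z":0,"rx":0,"ry":0,"rz":0},{"x":0,"y":0,"z":0,"rx":0,"ry":0,"rz":0},{"x":0,"y":0,"z":0,"rx":0,"ry":0,"rz":0},{"x":0,"y":0,"z":0,"rx":0,"ry":0,"rz":0}], fingers=-1, squeeze=80)

```text
t: 22.2
eef_pos: [0.4113, 0.308, 0.0221]
tool_rot: [0.728, 0.685, 0.001, 0.0]
wrist_force: [-0.7, -0.5, 5.4]
gripper_width: 0.0129
grip_force: 78.3
```

Run:
```python
from h import *
import pickle
S,T=[pickle.load(open(n+'0.pkl','rb')) for n in('scene','top')]
u=np.array([np.cos(np.radians(86.5)),np.sin(np.radians(86.5))]);O=np.array([.5325,-.1465]);v=np.array([-u[1],u[0]])
for n,a,b in[('flask',(407,294),(330,325)),('neck',(415,242),(328,328))]:
    p,e=tri(S,a,T,b); print(n,p,e,(p[:2]-O)@u,(p[:2]-O)@v)
print(state()['qpos'])
```

```text
flask [ 0.33033474 -0.0110715   0.01908986] 0.00184348485691019 0.12283400228861208 0.21005589020523835
neck [ 0.33897021 -0.00503761  0.17692758] 0.016554339877829147 0.12938382004203333 0.2018048891993464
[ 4.74292299e-01  3.56048654e-01  1.84665291e+00 -4.77077825e-05
  9.37605838e-01  5.35381881e-01]
```

>>> drive_tool(plan=[{"x":0,"y":0,"z":-0.05,"rx":0,"ry":0,"rz":0},{"x":0,"y":0,"z":-0.1,"rx":0,"ry":0,"rz":0},{"x":0,"y":0,"z":-0.15,"rx":0,"ry":0,"rz":0},{"x":-0.08,"y":0,"z":-0.15,"rx":0,"ry":0,"rz":0},{"x":-0.2,"y":0,"z":-0.15,"rx":0,"ry":0,"rz":0},{"x":-0.35,"y":0,"z":-0.15,"rx":0,"ry":0,"rz":0},{"x":-0.5,"y":0,"z":-0.15,"rx":0,"ry":0,"rz":0},{"x":-0.68,"y":0,"z":-0.15,"rx":0,"ry":0,"rz":0},{"x":-0.86,"y":0,"z":-0.15,"rx":0,"ry":0,"rz":0},{"x":-1,"y":0,"z":-0.15,"rx":0,"ry":0,"rz":0}])

```text
t: 23.2
eef_pos: [0.4039, 0.2059, 0.036]
tool_rot: [0.729, 0.685, -0.001, -0.0]
wrist_force: [-0.3, -0.1, -2.0]
gripper_width: 0.0127
grip_force: 77.9
```

>>> drive_tool(plan=[{"x":0,"y":0.1,"z":0,"rx":0,"ry":0,"rz":0},{"x":0,"y":0.2,"z":0,"rx":0,"ry":0,"rz":0},{"x":0,"y":0.32,"z":0,"rx":0,"ry":0,"rz":0},{"x":-0.05,"y":0.42,"z":0,"rx":0,"ry":0,"rz":0},{"x":-0.13,"y":0.48,"z":0,"rx":0,"ry":0,"rz":0},{"x":-0.23,"y":0.5,"z":0,"rx":0,"ry":0,"rz":0},{"x":-0.33,"y":0.5,"z":0,"rx":0,"ry":0,"rz":0},{"x":-0.43,"y":0.5,"z":0,"rx":0,"ry":0,"rz":0},{"x":-0.53,"y":0.5,"z":0,"rx":0,"ry":0,"rz":0},{"x":-0.63,"y":0.5,"z":0,"rx":0,"ry":0,"rz":0}])

```text
t: 24.2
eef_pos: [0.4501, 0.141, 0.0362]
tool_rot: [0.728, 0.685, -0.0, -0.0]
wrist_force: [-0.4, 0.7, -2.3]
gripper_width: 0.0128
grip_force: 77.9
```

>>> drive_tool(plan=[{"x":-0.04,"y":0.06,"z":0,"rx":0,"ry":0,"rz":0},{"x":-0.08,"y":0.14,"z":0,"rx":0,"ry":0,"rz":0},{"x":-0.12,"y":0.22,"z":0,"rx":0,"ry":0,"rz":0},{"x":-0.16,"y":0.3,"z":0,"rx":0,"ry":0,"rz":0},{"x":-0.22,"y":0.38,"z":0,"rx":0,"ry":0,"rz":0},{"x":-0.3,"y":0.45,"z":0,"rx":0,"ry":0,"rz":0},{"x":-0.38,"y":0.5,"z":0,"rx":0,"ry":0,"rz":0},{"x":-0.46,"y":0.54,"z":0,"rx":0,"ry":0,"rz":0},{"x":-0.54,"y":0.57,"z":0,"rx":0,"ry":0,"rz":0},{"x":-0.6,"y":0.6,"z":0,"rx":0,"ry":0,"rz":0}])

```text
t: 25.2
eef_pos: [0.5068, 0.0776, 0.0362]
tool_rot: [0.729, 0.685, -0.0, -0.0]
wrist_force: [0.5, 0.3, -2.0]
gripper_width: 0.0129
grip_force: 77.9
```

>>> drive_tool(plan=[{"x":-0.05,"y":0.08,"z":0.01,"rx":0,"ry":0,"rz":0},{"x":-0.1,"y":0.16,"z":0.02,"rx":0,"ry":0,"rz":0},{"x":-0.18,"y":0.24,"z":0.03,"rx":0,"ry":0,"rz":0},{"x":-0.28,"y":0.32,"z":0.04,"rx":0,"ry":0,"rz":0},{"x":-0.4,"y":0.38,"z":0.06,"rx":0,"ry":0,"rz":0},{"x":-0.52,"y":0.4,"z":0.08,"rx":0,"ry":0,"rz":0},{"x":-0.64,"y":0.4,"z":0.1,"rx":0,"ry":0,"rz":0},{"x":-0.76,"y":0.4,"z":0.1,"rx":0,"ry":0,"rz":0},{"x":-0.85,"y":0.4,"z":0.1,"rx":0,"ry":0,"rz":0},{"x":-0.9,"y":0.4,"z":0.1,"rx":0,"ry":0,"rz":0}])

```text
t: 26.2
eef_pos: [0.5411, -0.0149, 0.0263]
tool_rot: [0.729, 0.685, -0.0, -0.0]
wrist_force: [-0.9, 0.3, -2.8]
gripper_width: 0.0125
grip_force: 77.9
```

>>> drive_tool(plan=[{"x":0,"y":0,"z":0.01,"rx":0,"ry":0,"rz":0},{"x":0,"y":0,"z":0.02,"rx":0,"ry":0,"rz":0},{"x":0,"y":0,"z":0.03,"rx":0,"ry":0,"rz":0},{"x":0,"y":0,"z":0.04,"rx":0,"ry":0,"rz":0},{"x":0,"y":0,"z":0.045,"rx":0,"ry":0,"rz":0},{"x":0,"y":0,"z":0.045,"rx":0,"ry":0,"rz":0},{"x":0,"y":0,"z":0.045,"rx":0,"ry":0,"rz":0},{"x":0,"y":0,"z":0.045,"rx":0,"ry":0,"rz":0},{"x":0,"y":0,"z":0.045,"rx":0,"ry":0,"rz":0},{"x":0,"y":0,"z":0.045,"rx":0,"ry":0,"rz":0}])

```text
t: 27.2
eef_pos: [0.5414, -0.0133, 0.0226]
tool_rot: [0.728, 0.685, -0.0, -0.0]
wrist_force: [-3.3, 1.2, 4.9]
gripper_width: 0.0129
grip_force: 78.9
```

Run:
```python
from h import *
a=read_camera('scene');b=read_camera('top')
def crop(c,u,v,w,h,k): return cv2.convertScaleAbs(cv2.resize(c['frame'][v:v+h,u:u+w,::-1],None,fx=k,fy=k,interpolation=cv2.INTER_CUBIC),alpha=1.3)
cv2.imwrite('pics/b3.png',np.hstack([crop(a,270,135,100,120,4),crop(b,300,195,100,120,4)]))
```

```text
(no output)
```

View pics/b3.png

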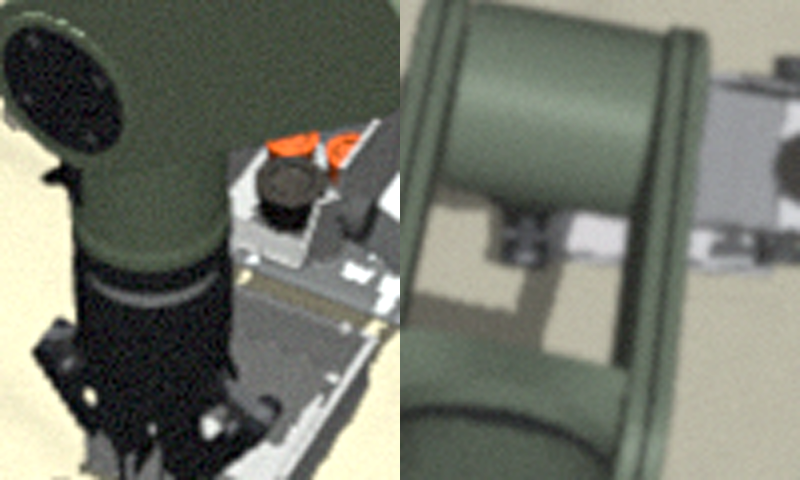

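The arm hides much of this view, but the tray stands on the bench below the lip with the stoppers still in the bucket. I'll release it, lift off and measure.

>>> drive_tool(plan=[{"x":0,"y":0,"z":0,"rx":0,"ry":0,"rz":0},{"x":0,"y":0,"z":0,"rx":0,"ry":0,"rz":0},{"x":0,"y":0,"z":0,"rx":0,"ry":0,"rz":0},{"x":0,"y":0,"z":0,"rx":0,"ry":0,"rz":0},{"x":0,"y":0,"z":-0.06,"rx":0,"ry":0,"rz":0},{"x":0,"y":0,"z":-0.15,"rx":0,"ry":0,"rz":0},{"x":0,"y":0,"z":-0.25,"rx":0,"ry":0,"rz":0},{"x":0,"y":0,"z":-0.35,"rx":0,"ry":0,"rz":0},{"x":0,"y":0,"z":-0.45,"rx":0,"ry":0,"rz":0},{"x":0,"y":0,"z":-0.6,"rx":0,"ry":0,"rz":0}], fingers=0)

```text
t: 28.3
eef_pos: [0.5409, -0.0138, 0.0825]
tool_rot: [0.728, 0.685, -0.0, -0.0]
wrist_force: [0.9, -0.4, -0.1]
gripper_width: 0.0425
grip_force: 0.0
```

>>> drive_tool(plan=[{"x":0,"y":0,"z":-0.1,"rx":0,"ry":0,"rz":0},{"x":0,"y":0,"z":-0.2,"rx":0,"ry":0,"rz":0},{"x":0,"y":0,"z":-0.3,"rx":0,"ry":0,"rz":0},{"x":0,"y":0,"z":-0.4,"rx":0,"ry":0,"rz":0},{"x":0,"y":0,"z":-0.5,"rx":0,"ry":0,"rz":0},{"x":0,"y":0,"z":-0.6,"rx":0,"ry":0,"rz":0},{"x":0,"y":0,"z":-0.7,"rx":0,"ry":0,"rz":0},{"x":0,"y":0,"z":-0.8,"rx":0,"ry":0,"rz":0},{"x":0,"y":0,"z":-0.9,"rx":0,"ry":0,"rz":0},{"x":0,"y":0,"z":-1,"rx":0,"ry":0,"rz":0}], fingers=-1)

```text
t: 29.3
eef_pos: [0.5413, -0.0138, 0.1826]
tool_rot: [0.728, 0.685, -0.0, 0.0]
wrist_force: [0.3, -0.5, 0.3]
gripper_width: -0.0001
grip_force: 0.0
```

>>> drive_tool(plan=[{"x":0,"y":0,"z":-0.15,"rx":0,"ry":0,"rz":0},{"x":0,"y":0,"z":-0.3,"rx":0,"ry":0,"rz":0},{"x":-0.1,"y":0,"z":-0.45,"rx":0,"ry":0,"rz":0},{"x":-0.2,"y":0,"z":-0.6,"rx":0,"ry":0,"rz":0},{"x":-0.3,"y":0,"z":-0.72,"rx":0,"ry":0,"rz":0},{"x":-0.4,"y":0,"z":-0.8,"rx":0,"ry":0,"rz":0},{"x":-0.5,"y":0,"z":-0.8,"rx":0,"ry":0,"rz":0},{"x":-0.6,"y":0,"z":-0.8,"rx":0,"ry":0,"rz":0},{"x":-0.7,"y":0,"z":-0.8,"rx":0,"ry":0,"rz":0},{"x":-0.8,"y":0,"z":-0.8,"rx":0,"ry":0,"rz":0}])

```text
t: 30.3
eef_pos: [0.5359, -0.0944, 0.2608]
tool_rot: [0.728, 0.685, -0.0, -0.001]
wrist_force: [0.6, -0.5, -0.6]
gripper_width: 0.0001
grip_force: 0.0
```

>>> drive_tool(plan=[{"x":-0.1,"y":0,"z":0,"rx":0,"ry":0,"rz":0},{"x":-0.2,"y":0,"z":0,"rx":0,"ry":0,"rz":0},{"x":-0.3,"y":0,"z":0,"rx":0,"ry":0,"rz":0},{"x":-0.4,"y":0,"z":0,"rx":0,"ry":0,"rz":0},{"x":-0.5,"y":0,"z":0,"rx":0,"ry":0,"rz":0},{"x":-0.6,"y":0,"z":0,"rx":0,"ry":0,"rz":0},{"x":-0.7,"y":0,"z":0,"rx":0,"ry":0,"rz":0},{"x":-0.8,"y":0,"z":0,"rx":0,"ry":0,"rz":0},{"x":-0.9,"y":0,"z":0,"rx":0,"ry":0,"rz":0},{"x":-1,"y":0,"z":0,"rx":0,"ry":0,"rz":0}])

```text
t: 31.3
eef_pos: [0.5303, -0.1943, 0.2618]
tool_rot: [0.728, 0.685, 0.0, 0.0]
wrist_force: [-0.2, -0.4, 0.5]
gripper_width: 0.0005
grip_force: 0.0
```

>>> drive_tool(plan=[{"x":-0.1,"y":0,"z":0,"rx":0,"ry":0,"rz":0},{"x":-0.2,"y":0,"z":0,"rx":0,"ry":0,"rz":0},{"x":-0.3,"y":0,"z":0,"rx":0,"ry":0,"rz":0},{"x":-0.4,"y":0,"z":0,"rx":0,"ry":0,"rz":0},{"x":-0.5,"y":0,"z":0,"rx":0,"ry":0,"rz":0},{"x":-0.62,"y":0,"z":0,"rx":0,"ry":0,"rz":0},{"x":-0.74,"y":0,"z":0,"rx":0,"ry":0,"rz":0},{"x":-0.86,"y":0,"z":0,"rx":0,"ry":0,"rz":0},{"x":-0.95,"y":0,"z":0,"rx":0,"ry":0,"rz":0},{"x":-1,"y":0,"z":0,"rx":0,"ry":0,"rz":0}])

```text
t: 32.3
eef_pos: [0.5241, -0.2944, 0.2617]
tool_rot: [0.729, 0.685, -0.0, -0.0]
wrist_force: [-0.8, 0.2, -0.1]
gripper_width: -0.0001
grip_force: 0.0
```

Run:
```python
from h import *
import pickle
a=read_camera('scene');b=read_camera('top');pickle.dump((a,b),open('p4.pkl','wb'))
def crop(c,u,v,w,h,k): return cv2.convertScaleAbs(cv2.resize(c['frame'][v:v+h,u:u+w,::-1],None,fx=k,fy=k,interpolation=cv2.INTER_CUBIC),alpha=1.3)
cv2.imwrite('pics/b4.png',np.hstack([crop(a,260,135,100,150,4),crop(b,300,175,100,150,4)]))
```

```text
(no output)
```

View pics/b4.png

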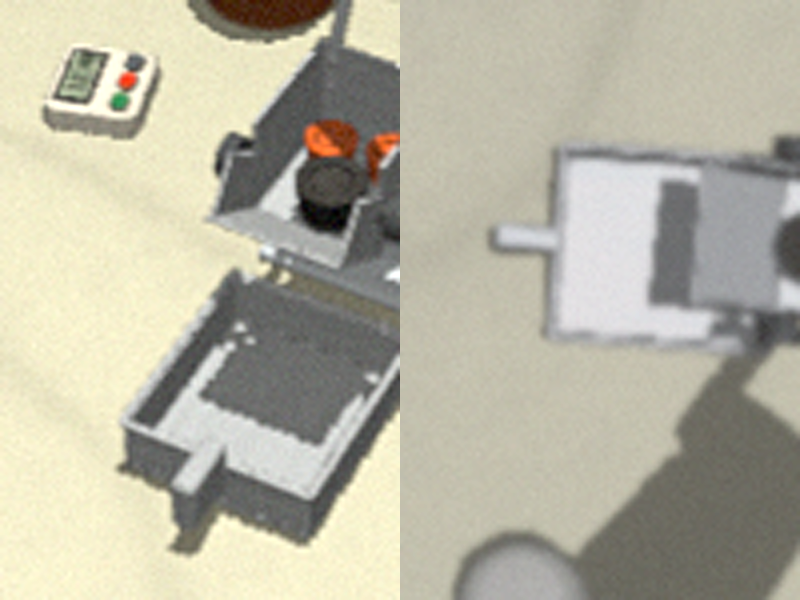

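The tray sits square under the lip with its handle pointing away (top crop: handle at (490–555,238), front rim corners at (557,150) and (549,338)). The bucket still holds all three stoppers.

Run:
```python
from h import *
import pickle
S,T=pickle.load(open('p4.pkl','rb'))
u=np.array([np.cos(np.radians(86.5)),np.sin(np.radians(86.5))]);O=np.array([.5325,-.1465]);v=np.array([-u[1],u[0]])
f=lambda p,o:(np.array(p)+.5)/4-.5+np.array(o)
for n,a,b in[('L',(125,420),(557,150)),('R',(313,497),(549,338)),('htip',(183,488),(491,237)),('lipL',(212,217),(703,165)),('lipR',(346,263),(693,302))]:
    p,e=tri(S,f(a,(260,135)),T,f((b[0]-400,b[1]),(300,175))); print(n,p,e,(p[:2]-O)@u,(p[:2]-O)@v)
s=state()['eef_pos'];print((np.array(s[:2])-O)@u,(np.array(s[:2])-O)@v,s)
```

```text
L [ 0.59115329 -0.02912636  0.04449841] 0.0022366639320973583 0.12073540898717179 -0.051378399907029144
R [ 0.48382487 -0.02518826  0.03832902] 0.0011987348940696286 0.11811392047980766 0.055990244139450945
htip [0.5404939  0.00830267 0.05473551] 0.0017008799205595567 0.1550019510204345 0.0014714858089689645
lipL [ 0.57310518 -0.10082954  0.13432201] 0.0014468312660535203 0.04806416499556283 -0.03774133021363259
lipR [ 0.49992585 -0.096158    0.1348078 ] 0.0028617217511131307 0.04825949990557949 0.035586698622427984
-0.14778546108667176 -0.0006609328288221476 [ 0.52413761 -0.29405016  0.26168496]
```

>>> drive_tool(plan=[{"x":0,"y":0,"z":0.1,"rx":0,"ry":0,"rz":0},{"x":0,"y":0,"z":0.22,"rx":0,"ry":0,"rz":0},{"x":0,"y":0,"z":0.36,"rx":0,"ry":0,"rz":0},{"x":0,"y":0,"z":0.5,"rx":0,"ry":0,"rz":0},{"x":0,"y":0,"z":0.62,"rx":0,"ry":0,"rz":0},{"x":0.03,"y":0,"z":0.72,"rx":0,"ry":0,"rz":0},{"x":0.1,"y":0,"z":0.78,"rx":0,"ry":0,"rz":0},{"x":0.18,"y":0,"z":0.82,"rx":0,"ry":0,"rz":0},{"x":0.25,"y":0,"z":0.82,"rx":0,"ry":0,"rz":0},{"x":0.28,"y":0,"z":0.82,"rx":0,"ry":0,"rz":0}])

```text
t: 33.4
eef_pos: [0.5264, -0.2644, 0.1803]
tool_rot: [0.728, 0.686, 0.0, 0.0]
wrist_force: [0.3, 0.4, 0.2]
gripper_width: 0.0001
grip_force: 0.0
```

>>> drive_tool(plan=[{"x":0.03,"y":0,"z":0,"rx":0,"ry":0,"rz":0},{"x":0.06,"y":0,"z":0,"rx":0,"ry":0,"rz":0},{"x":0.09,"y":0,"z":0,"rx":0,"ry":0,"rz":0},{"x":0.12,"y":0,"z":0,"rx":0,"ry":0,"rz":0},{"x":0.15,"y":0,"z":0,"rx":0,"ry":0,"rz":0},{"x":0.18,"y":0,"z":0,"rx":0,"ry":0,"rz":0},{"x":0.21,"y":0,"z":0,"rx":0,"ry":0,"rz":0},{"x":0.23,"y":0,"z":0,"rx":0,"ry":0,"rz":0},{"x":0.25,"y":0,"z":0,"rx":0,"ry":0,"rz":0},{"x":0.26,"y":0,"z":0,"rx":0,"ry":0,"rz":0}])

```text
t: 34.4
eef_pos: [0.5271, -0.2606, 0.1844]
tool_rot: [0.73, 0.683, -0.013, 0.016]
wrist_force: [-7.6, -49.1, -5.7]
gripper_width: 0.0001
grip_force: 24.9
```

Run:
```python
from h import *
import pickle
a=read_camera('scene');b=read_camera('top');pickle.dump((a,b),open('p5.pkl','wb'))
def crop(c,u,v,w,h,k): return cv2.convertScaleAbs(cv2.resize(c['frame'][v:v+h,u:u+w,::-1],None,fx=k,fy=k,interpolation=cv2.INTER_CUBIC),alpha=1.5)
cv2.imwrite('pics/b5.png',np.hstack([crop(a,280,60,130,195,3),crop(b,350,130,130,195,3)]))
s=state();print(s['wrist_force'],s['wrist_torque'],s['qpos'],s['effort'],s['eef_pos'])
```

```text
[ -6.43795049 -48.09020055  -4.84807009] [-7.42966666  1.16040614 -0.10082825] [-0.5891226   0.26154743  1.57527775 -0.03332611  1.27932696 -0.51422315] [ 2.71958345e+01 -4.10007727e+01 -1.97202033e+01  1.23927364e+01
  5.93452066e+00  3.18201492e-02] [ 0.52703193 -0.26066063  0.18435464]
```

View pics/b5.png

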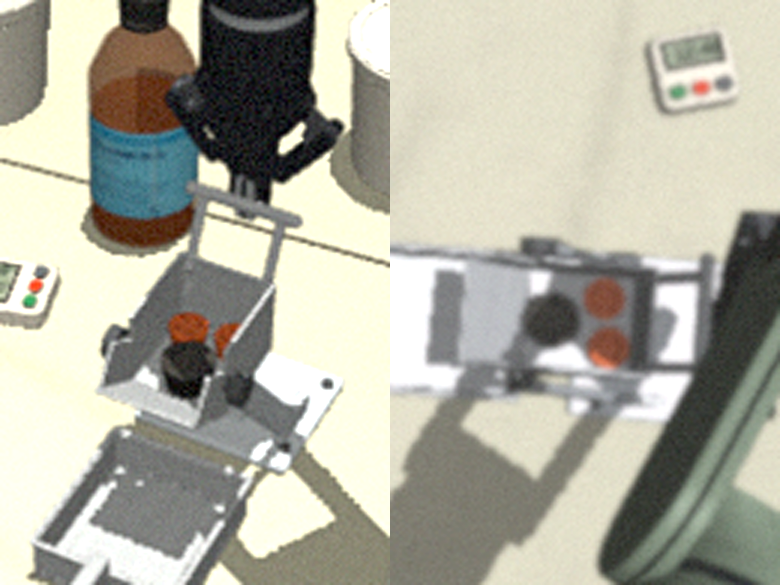

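The fingers are behind the bar, which is at crop (190,187)–(298,222), and the bucket is still upright with its stoppers in place. The force is 48 N, far above the expected latch force. I'll check how far the bar has moved before pushing any more.

Run:
```python
from h import *
import pickle
S0,T0=[pickle.load(open(n+'0.pkl','rb')) for n in('scene','top')]
S4,T4=pickle.load(open('p4.pkl','rb'));S5,T5=pickle.load(open('p5.pkl','rb'))
g=lambda c:cv2.cvtColor(c['frame'],cv2.COLOR_RGB2GRAY).astype(np.float32)
def sh(A,B,u,v,w,h):
    t=cv2.resize(g(A)[v:v+h,u:u+w],None,fx=4,fy=4,interpolation=3);s=cv2.resize(g(B)[v-6:v+h+6,u-6:u+w+6],None,fx=4,fy=4,interpolation=3)
    r=cv2.matchTemplate(s,t,cv2.TM_CCOEFF_NORMED);_,m,_,p=cv2.minMaxLoc(r);return (p[0]/4-6,p[1]/4-6,round(m,3))
print('barL S',sh(S0,S5,338,118,14,12),'barR S',sh(S0,S5,368,126,16,14),'lip S',sh(S0,S5,309,182,16,12),'redA S',sh(S0,S5,334,163,18,18))
print('plate corner S',sh(S0,S5,385,180,14,14),'barL T',sh(S0 and T0,T5,447,210,16,14),'redT',sh(T0,T5,412,222,18,32),'plate T', sh(T0,T5,440,205,20,12))
o=np.array([.5325,-.1465]);u=np.array([.061,.998]);v=np.array([-.998,.061])
s=state();p=np.array(s['eef_pos']);print((p[:2]-o)@u,(p[:2]-o)@v,R.from_quat(s['tool_rot']).as_matrix().round(3).tolist(),s['t'])
# projections in scene of bar middle, TCP, and point 20mm up the finger
bar=np.r_[o-.1*u,.2]; print(proj(S5,[bar,p,bar+[.04,-.0024,0],bar-[.04,-.0024,0]]))
```

```text
barL S (0.0, -1.0, 0.844) barR S (2.0, -3.0, 0.61) lip S (0.0, 0.0, 0.983) redA S (4.0, 6.0, 0.26)
plate corner S (0.0, 0.0, 0.993) barL T (-1.0, 0.0, 0.692) redT (3.0, -1.0, 0.62) plate T (0.0, 0.0, 0.902)
-0.11426586472732742 -0.00150666808250372 [[0.066, 0.998, 0.004], [0.997, -0.066, -0.041], [-0.04, 0.006, -0.999]] 34.5
[[361.73120112 128.48319551]
 [363.55494127 130.48602237]
 [344.46561569 123.12133393]
 [379.33363816 133.98824121]]
```

>>> drive_tool(plan=[{"x":-0.08,"y":0,"z":0,"rx":0,"ry":0,"rz":0},{"x":-0.16,"y":0,"z":0,"rx":0,"ry":0,"rz":0},{"x":-0.22,"y":0,"z":0,"rx":0,"ry":0,"rz":0},{"x":-0.22,"y":0,"z":0,"rx":0,"ry":0,"rz":0},{"x":-0.19,"y":0,"z":0,"rx":0,"ry":0,"rz":0},{"x":-0.17,"y":0,"z":-0.03,"rx":0,"ry":0,"rz":0},{"x":-0.16,"y":0,"z":-0.06,"rx":0,"ry":0,"rz":0},{"x":-0.14,"y":0,"z":-0.09,"rx":0,"ry":0,"rz":0},{"x":-0.12,"y":0,"z":-0.12,"rx":0,"ry":0,"rz":0},{"x":-0.1,"y":0,"z":-0.15,"rx":0,"ry":0,"rz":0}])

```text
t: 35.5
eef_pos: [0.526, -0.2541, 0.1966]
tool_rot: [0.729, 0.685, -0.004, 0.003]
wrist_force: [-5.7, -10.2, 6.1]
gripper_width: -0.0001
grip_force: 5.8
```

Run:
```python
from h import *
import pickle
S0,T0=[pickle.load(open(n+'0.pkl','rb')) for n in('scene','top')]
S5,T5=read_camera('scene'),read_camera('top');pickle.dump((S5,T5),open('p6.pkl','wb'))
g=lambda c:cv2.cvtColor(c['frame'],cv2.COLOR_RGB2GRAY).astype(np.float32)
def sh(A,B,u,v,w,h):
    t=cv2.resize(g(A)[v:v+h,u:u+w],None,fx=4,fy=4,interpolation=3);s=cv2.resize(g(B)[v-12:v+h+12,u-12:u+w+12],None,fx=4,fy=4,interpolation=3)
    r=cv2.matchTemplate(s,t,cv2.TM_CCOEFF_NORMED);_,m,_,p=cv2.minMaxLoc(r);return (p[0]/4-12,p[1]/4-12,round(m,3))
print('barL S',sh(S0,S5,338,118,14,12),'lip S',sh(S0,S5,309,182,16,12),'lipR',sh(S0,S5,340,195,16,12))
s=state();print(s['wrist_force'],s['wrist_torque'],s['eef_pos'],s['grip_force'],s['t'])
```

```text
barL S (0.0, -3.0, 0.81) lip S (0.0, 1.0, 0.941) lipR (0.0, 1.0, 0.893)
[ -6.38089805 -10.57589271   6.32767644] [-1.55795952  0.97786151  0.03079167] [ 0.52651697 -0.25312129  0.19744978] 5.537532828748226 35.6
```

Pushing along the arc works: the bar has moved and the force is down to 10 N. The level push was binding at the bar. I'll carry on round the circle.

>>> drive_tool(plan=[{"x":0.05,"y":0,"z":-0.06,"rx":0,"ry":0,"rz":0},{"x":0.11,"y":0,"z":-0.12,"rx":0,"ry":0,"rz":0},{"x":0.19,"y":0,"z":-0.19,"rx":0,"ry":0,"rz":0},{"x":0.27,"y":0,"z":-0.24,"rx":0,"ry":0,"rz":0},{"x":0.35,"y":0,"z":-0.29,"rx":0,"ry":0,"rz":0},{"x":0.44,"y":0,"z":-0.33,"rx":0,"ry":0,"rz":0},{"x":0.54,"y":0,"z":-0.36,"rx":0,"ry":0,"rz":0},{"x":0.64,"y":0,"z":-0.38,"rx":0,"ry":0,"rz":0},{"x":0.74,"y":0,"z":-0.4,"rx":0,"ry":0,"rz":0},{"x":0.84,"y":0,"z":-0.4,"rx":0,"ry":0,"rz":0}])

```text
t: 36.6
eef_pos: [0.5331, -0.1652, 0.2363]
tool_rot: [0.728, 0.685, 0.0, 0.002]
wrist_force: [0.7, -4.5, 2.3]
gripper_width: -0.0001
grip_force: 2.0
```

Run:
```python
from h import *
import pickle
a=read_camera('scene');b=read_camera('top');pickle.dump((a,b),open('p7.pkl','wb'))
def crop(c,u,v,w,h,k): return cv2.convertScaleAbs(cv2.resize(c['frame'][v:v+h,u:u+w,::-1],None,fx=k,fy=k,interpolation=cv2.INTER_CUBIC),alpha=1.5)
cv2.imwrite('pics/b7.png',np.hstack([crop(a,270,60,130,195,3),crop(b,330,130,130,195,3)]))
o=np.array([.5325,-.1465]);u=np.array([.061,.998]);v=np.array([-.998,.061])
s=state();p=np.array(s['eef_pos']);print((p[:2]-o)@u,(p[:2]-o)@v,p[2],s['wrist_force'],s['t'])
```

```text
-0.01744890777616199 -0.0008990374812840683 0.23508809415897272 [ 1.02129482 -3.55438898  2.81027809] 36.7
```

View pics/b7.png

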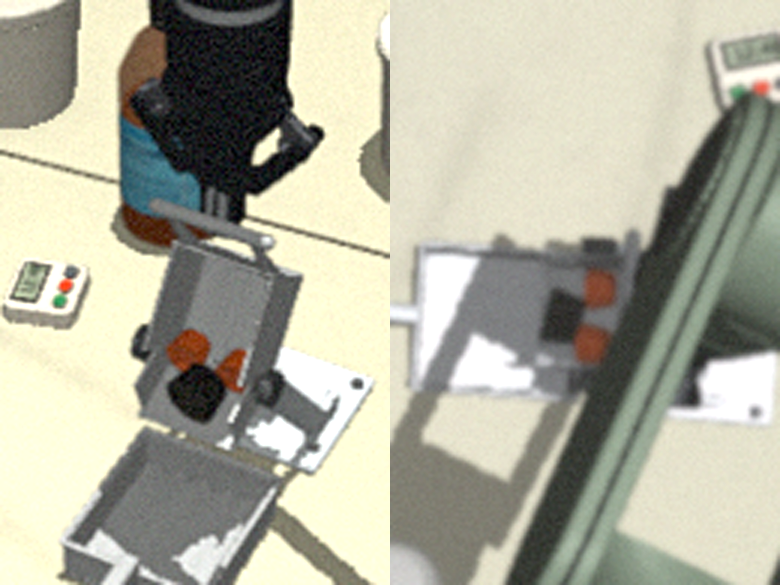

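The bucket is tilted about 0.95 rad, with the stoppers sliding toward the lip (scene crop, about (195,385)) and the tray beneath.

>>> drive_tool(plan=[{"x":0.05,"y":0,"z":0,"rx":0,"ry":0,"rz":0},{"x":0.1,"y":0,"z":0,"rx":0,"ry":0,"rz":0},{"x":0.15,"y":0,"z":0.01,"rx":0,"ry":0,"rz":0},{"x":0.2,"y":0,"z":0.015,"rx":0,"ry":0,"rz":0},{"x":0.25,"y":0,"z":0.025,"rx":0,"ry":0,"rz":0},{"x":0.3,"y":0,"z":0.035,"rx":0,"ry":0,"rz":0},{"x":0.35,"y":0,"z":0.05,"rx":0,"ry":0,"rz":0},{"x":0.39,"y":0,"z":0.06,"rx":0,"ry":0,"rz":0},{"x":0.43,"y":0,"z":0.075,"rx":0,"ry":0,"rz":0},{"x":0.47,"y":0,"z":0.09,"rx":0,"ry":0,"rz":0}])

```text
t: 37.7
eef_pos: [0.5349, -0.1183, 0.2256]
tool_rot: [0.728, 0.685, -0.0, -0.0]
wrist_force: [1.4, -2.9, 2.4]
gripper_width: 0.0001
grip_force: 1.7
```

>>> drive_tool(plan=[{"x":0.05,"y":0,"z":0.02,"rx":0,"ry":0,"rz":0},{"x":0.1,"y":0,"z":0.045,"rx":0,"ry":0,"rz":0},{"x":0.15,"y":0,"z":0.07,"rx":0,"ry":0,"rz":0},{"x":0.19,"y":0,"z":0.1,"rx":0,"ry":0,"rz":0},{"x":0.23,"y":0,"z":0.12,"rx":0,"ry":0,"rz":0},{"x":0.27,"y":0,"z":0.15,"rx":0,"ry":0,"rz":0},{"x":0.31,"y":0,"z":0.18,"rx":0,"ry":0,"rz":0},{"x":0.35,"y":0,"z":0.22,"rx":0,"ry":0,"rz":0},{"x":0.38,"y":0,"z":0.245,"rx":0,"ry":0,"rz":0},{"x":0.4,"y":0,"z":0.26,"rx":0,"ry":0,"rz":0}])

```text
t: 38.7
eef_pos: [0.5373, -0.0785, 0.1993]
tool_rot: [0.728, 0.685, -0.0, -0.0]
wrist_force: [1.1, -4.3, 0.7]
gripper_width: 0.0001
grip_force: 2.3
```

Run:
```python
from h import *
o=np.array([.5325,-.1465]);u=np.array([.061,.998]);v=np.array([-.998,.061])
s=state();p=np.array(s['eef_pos']);print((p[:2]-o)@u,(p[:2]-o)@v,p[2],s['wrist_force'],s['t'])
```

```text
0.06811323447468393 -0.0006444411345672878 0.1993137824538964 [ 1.08684246 -4.28395785  0.74792633] 38.7
```

>>> drive_tool(plan=[{"x":0.01,"y":0,"z":0.01,"rx":0,"ry":0,"rz":0},{"x":0.01,"y":0,"z":0.01,"rx":0,"ry":0,"rz":0},{"x":0.01,"y":0,"z":0.01,"rx":0,"ry":0,"rz":0},{"x":0.01,"y":0,"z":0.01,"rx":0,"ry":0,"rz":0},{"x":0.01,"y":0,"z":0.01,"rx":0,"ry":0,"rz":0},{"x":0.01,"y":0,"z":0.01,"rx":0,"ry":0,"rz":0},{"x":0.01,"y":0,"z":0.01,"rx":0,"ry":0,"rz":0},{"x":0.01,"y":0,"z":0.01,"rx":0,"ry":0,"rz":0},{"x":0.01,"y":0,"z":0.01,"rx":0,"ry":0,"rz":0},{"x":0.01,"y":0,"z":0.01,"rx":0,"ry":0,"rz":0}])

```text
t: 39.7
eef_pos: [0.5374, -0.0779, 0.1987]
tool_rot: [0.728, 0.685, -0.0, 0.0]
wrist_force: [0.5, -4.9, 1.2]
gripper_width: -0.0002
grip_force: 2.5
```

Run:
```python
from h import *
o=np.array([.5325,-.1465]);u=np.array([.061,.998]);v=np.array([-.998,.061])
c=read_camera('scene');save(c,'s8.png');f=c['frame'];hs=cv2.cvtColor(f,cv2.COLOR_RGB2HSV)
def comps(m,U,V,W,H,z,mn):
    k,l,st,ce=cv2.connectedComponentsWithStats(m[V:V+H,U:U+W].astype(np.uint8))
    for i in range(1,k):
        if st[i,4]>mn:
            p=onz(c,ce[i]+[U,V],z);q=p[:2]-o;print(ce[i]+[U,V],st[i,4],'stand',np.round([q@u,q@v],3))
print('orange');comps((hs[...,0]<15)&(hs[...,1]>130)&(hs[...,2]>70),270,130,110,140,.012,8)
print('dark');comps(hs[...,2]<45,270,150,110,120,.015,20)
print(state()['wrist_force'],state()['t'])
```

```text
orange
[291.5 154.5] 14 stand [-0.151 -0.205]
[335.05970149 235.55970149] 134 stand [0.042 0.012]
[316.90441176 236.11029412] 136 stand [ 0.062 -0.023]
dark
[327.03470032 158.46056782] 634 stand [-0.174 -0.118]
[360.32432432 191.24324324] 37 stand [-0.106  0.003]
[332.21232877 248.70547945] 146 stand [0.081 0.024]
[ 0.31866034 -4.97161305  0.36470098] 39.75
```

Both orange stoppers and the black one now lie inside the tray area (stand (42,12), (62,−23) and (81,24) mm). I'll lift the fingers off the bar so the bucket swings back.

>>> drive_tool(plan=[{"x":0,"y":0,"z":-0.15,"rx":0,"ry":0,"rz":0},{"x":0,"y":0,"z":-0.4,"rx":0,"ry":0,"rz":0},{"x":0,"y":0,"z":-0.7,"rx":0,"ry":0,"rz":0},{"x":0,"y":0,"z":-1,"rx":0,"ry":0,"rz":0},{"x":0,"y":0,"z":-1,"rx":0,"ry":0,"rz":0},{"x":0,"y":0,"z":-1,"rx":0,"ry":0,"rz":0},{"x":0,"y":0,"z":-1,"rx":0,"ry":0,"rz":0},{"x":0,"y":0,"z":-1,"rx":0,"ry":0,"rz":0},{"x":0,"y":0,"z":-1,"rx":0,"ry":0,"rz":0},{"x":0,"y":0,"z":-1,"rx":0,"ry":0,"rz":0}])

```text
t: 40.75
eef_pos: [0.537, -0.0775, 0.2979]
tool_rot: [0.728, 0.685, -0.0, -0.001]
wrist_force: [0.7, -0.3, 0.4]
gripper_width: -0.0001
grip_force: 0.0
```

>>> drive_tool(plan=[{"x":0.05,"y":0.1,"z":0,"rx":0,"ry":0,"rz":0},{"x":0.1,"y":-0.1,"z":0,"rx":0,"ry":0,"rz":0},{"x":0.2,"y":-0.2,"z":0,"rx":0,"ry":0,"rz":0},{"x":0.3,"y":-0.3,"z":0,"rx":0,"ry":0,"rz":0},{"x":0.4,"y":-0.4,"z":0,"rx":0,"ry":0,"rz":0},{"x":0.5,"y":-0.5,"z":0,"rx":0,"ry":0,"rz":0},{"x":0.6,"y":-0.6,"z":0,"rx":0,"ry":0,"rz":0},{"x":0.7,"y":-0.7,"z":0,"rx":0,"ry":0,"rz":0},{"x":0.8,"y":-0.8,"z":0,"rx":0,"ry":0,"rz":0},{"x":0.9,"y":-0.9,"z":0,"rx":0,"ry":0,"rz":0}])

```text
t: 41.75
eef_pos: [0.4523, 0.0185, 0.2988]
tool_rot: [0.728, 0.685, 0.0, 0.0]
wrist_force: [0.2, 0.7, -0.3]
gripper_width: -0.0005
grip_force: 0.0
```

Run:
```python
from h import *
a=read_camera('scene');b=read_camera('top')
def crop(c,u,v,w,h,k): return cv2.convertScaleAbs(cv2.resize(c['frame'][v:v+h,u:u+w,::-1],None,fx=k,fy=k,interpolation=cv2.INTER_CUBIC),alpha=1.4)
cv2.imwrite('pics/b9.png',np.hstack([crop(a,180,100,220,300,2)[:600,:440],crop(b,180,130,280,220,1.28)]) if 0 else np.hstack([crop(a,180,100,220,300,2),cv2.copyMakeBorder(crop(b,180,130,280,300,1.28),0,600-384,0,0,cv2.BORDER_CONSTANT)]))
s=state();print(s['t'],s['wrist_force'],s['eef_pos'])
```

```text
41.85 [0.02352424 0.34656028 0.02422595] [0.45199072 0.01893965 0.29889284]
```

View pics/b9.png

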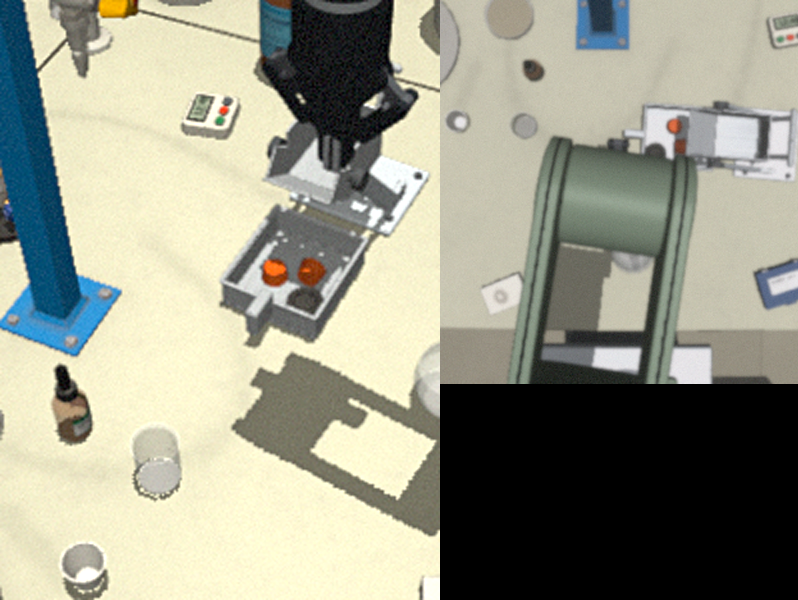

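All three stoppers are in the tray (crop (275,272), (312,270) and (303,297)), the bucket is upright, and the bystanders are still standing. Last, I'll check that the bucket is back in its original latched pose before handing in.

Run:
```python
from h import *
import pickle
S0,T0=[pickle.load(open(n+'0.pkl','rb')) for n in('scene','top')]
S,T=read_camera('scene'),read_camera('top')
g=lambda c:cv2.cvtColor(c['frame'],cv2.COLOR_RGB2GRAY).astype(np.float32)
def sh(A,B,u,v,w,h):
    t=cv2.resize(g(A)[v:v+h,u:u+w],None,fx=4,fy=4,interpolation=3);s=cv2.resize(g(B)[v-8:v+h+8,u-8:u+w+8],None,fx=4,fy=4,interpolation=3)
    r=cv2.matchTemplate(s,t,cv2.TM_CCOEFF_NORMED);_,m,_,p=cv2.minMaxLoc(r);return (p[0]/4-8,p[1]/4-8,round(m,3))
print('T bar',sh(T0,T,448,208,16,54),'S lipL',sh(S0,S,308,182,14,12),'S lipR',sh(S0,S,335,192,16,14))
print('bystanders',sh(S0,S,205,280,22,42),sh(S0,S,245,312,28,38),sh(S0,S,208,368,28,32),state()['t'])
```

```text
T bar (0.0, 0.0, 0.991) S lipL (0.0, 0.0, 0.996) S lipR (0.0, 0.0, 0.991)
bystanders (0.0, 0.0, 0.996) (0.0, 0.0, 0.989) (0.0, 0.0, 0.996) 41.95
```

```bash
python3 -c "
from cell import *
print(finish_job())"
```

```text
the job is handed in; nothing more can be done
None
```

The job is handed in at about 42 s: all three stoppers are in the tray under the lip, the bucket is back upright at its starting pose, and the crucible, beaker and dropper have not moved; the one rough spot was a brief 49 N fingertip push on the bar (expected 6–10 N) before I switched to pushing along its arc.

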